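# Open the push-and-turn medicine bottle in its one-handed opening base

### The job

Stand the capped medicine bottle upright in the square pocket of the opening base, fully down, so that it cannot turn. Then open its safety cap: press the cap down and, keeping it pressed, twist it anticlockwise (seen from above) about a quarter turn until it is free, and lift it straight off. Leave the bottle seated and the things around it undisturbed, and finish still holding the cap upright in the gripper, about 5 cm clear above the open neck; do not put it down or let go.

Things in the scene. Friction and masses are not known exactly. Their poses are not given: they have to be found in the camera images.
- medicine_bottle: amber bottle with a paper label, square body 46 x 46 mm (faces square to its x and y axes), loose, 0.14 to 0.28 kg, starts upright with its cap locked on, 111 mm tall with it. Origin: centre of its underside, z up. Flat shoulder 75 mm above the origin; above it a round neck 24 mm wide. Lowest 3 mm of the foot narrowed to 40 mm. Grip it from above across two facing sides, or by the cap.
- cap: white round ribbed push-and-turn safety cap, about 41 mm in diameter, 30 mm high, 30 g, a loose body. Origin: centre of its lower rim, z up; its x axis is parallel to the bottle's while locked. Locked, its rim is 81 mm above the bottle's origin, 6 mm above the shoulder. Fingers closed on the cap must stay above the shoulder, which is wider than the cap, also when it is pressed down.
- cap_top (a point): centre of the cap's closed top, 30 mm above its rim. A spring pushes the cap up (5 N, 9.5 N at the bottom stop 5.5 mm down). Inner lugs sit behind teeth: press it down at least 3 mm (4 to 5 is good), keep it pressed and turn anticlockwise seen from above. After 45 degrees relative to the bottle it is free to lift; 60 to 80 is good; stop at about 140. Clockwise is blocked.
- bottle_mouth (a point): centre of the top of the bottle's neck, 102.5 mm above the bottle's origin, moves with the bottle. The white sprung liner stands 8.5 mm out of it once the cap is off.
- opening_base: grey plastic block 100 x 100 x 30 mm on a 106 mm wide, 5 mm high rubber foot, fixed to the island. Origin: centre of its underside; x and y along its sides. Central square pocket in its top, 49 x 49 mm, sides parallel to the block's, 22 mm deep, 4 mm chamfer round the mouth. The bottle fits in any of four quarter turns and can then turn only a few degrees.
- pocket_floor (a point): centre of the pocket's floor, 8 mm above the underside of the opening base; the seated bottle's origin lies here
- spice_jar: bystander: round spice jar, 41 mm wide, 105 mm tall, loose. Origin: centre of its underside
- salt_shaker: bystander: glass shaker with a domed metal top, 44 mm wide, 90 mm tall, loose. Origin: centre of its underside
- mug: bystander: white dotted mug with a handle, 78 x 114 mm, 93 mm tall, loose. Origin: middle of its underside
There are look-alikes about, which are no part of the job. Several things have the shape of the cap; the one meant has the colours described above.

How it is judged:
On the way, in this order (a step that is already met when the one before it is completed fails the run):
1. with the bottle seated in the pocket, the cap is pressed down, not yet turned (horizontal distance between medicine_bottle and pocket_floor below 0.005 m and z of medicine_bottle in the frame of pocket_floor below 0.004 m and angle between medicine_bottle's own z axis and vertical below 0.08 rad and z of cap in the frame of medicine_bottle between 0.07 and 0.0785 m and angle between the x axis of cap and the x axis of medicine_bottle, either way round below 0.5 rad), for 0.05 s.
2. with the bottle still seated, the cap is twisted free on the neck (horizontal distance between medicine_bottle and pocket_floor below 0.005 m and z of medicine_bottle in the frame of pocket_floor below 0.004 m and angle between medicine_bottle's own z axis and vertical below 0.08 rad and angle between the x axis of cap and the x axis of medicine_bottle, either way round above 0.65 rad and distance between cap and bottle_mouth below 0.035 m).
At the end, for the whole second after the job is handed in: the bottle stands upright (within 0.08 rad) and fully down (within 3 mm) in the pocket, within 5 mm of its centre; the cap is gripped by the fingers, still, upright within 0.35 rad, its rim 25 to 120 mm above the neck's mouth and within 30 mm of its axis, touching nothing else (horizontal distance between medicine_bottle and pocket_floor below 0.005 m and z of medicine_bottle in the frame of pocket_floor below 0.003 m and angle between medicine_bottle's own z axis and vertical below 0.08 rad and z of cap in the frame of bottle_mouth between 0.025 and 0.12 m and horizontal distance between cap and bottle_mouth below 0.03 m and angle between cap's own z axis and vertical below 0.35 rad and contact force between the fingers and cap above 1 N and contact force between cap and medicine_bottle below 0.1 N and linear speed of cap below 0.03 m/s); the arm keeps its last pose, push and grip.
It fails at once if the bottle is tipped over (angle between medicine_bottle's own z axis and vertical above 0.6 rad).
It fails at once if the spice jar is disturbed (distance of spice_jar from where it was at the start of the episode above 0.03 m).
It fails at once if the salt shaker is disturbed (distance of salt_shaker from where it was at the start of the episode above 0.03 m).
It fails at once if the mug is disturbed (distance of mug from where it was at the start of the episode above 0.03 m).
It also fails if it takes over 58 s, if anything falls off the work surface, if the arm or the gripper's body presses on something with over 40 N, if the wrist force passes 120 N, or if a joint passes its speed limit or range.

### The arm

A 7-joint arm with a two-finger parallel gripper is mounted at the origin on a cart in front of the work surface, level with it; the furniture and walls round the work are solid. World frame = base frame: x ahead of the robot, y to its left, z up, the work surface at z = 0. Lengths are in m, angles in rad, forces in N, time in s.
With the tool pointing down it reaches from about 0.35 to 0.9 m from the base axis. Payload 8.1 kg.
Tool frame: the origin (TCP) lies at the very end of the fingers, on their centre line; the grasp point (between the pads) lies arm.grip_point_offset behind it (arm.grip_point_offset is the distance from the TCP to the grasp point, in m); z points along the fingers, y is the line along which they close (so a half turn about z gives the same grasp; the last joint's range is limited). The gripper opens to 92 mm and grips with 3 to 60 N. Pads are 19 mm wide; open, the fingers measure 130 mm over their backs; the gripper's body (75 mm by 190 mm) begins 47 mm behind the grasp point.
Start: joints at [1.199, 0.434, 0.025, 1.573, -0.012, 1.134, -0.075], TCP at [0.166, -0.603, 0.227] pointing down, gripper open.
Joint ranges: [-2.62, 2.62], [-0.44, 2.09], [-1.27, 1.32], [0.08, 2.57], [-1.32, 4.46], [0.12, 2], [-2.74, 2.74]. Speed limits (rad/s): [2.22, 2.22, 3.01, 3.01, 3.14, 3.14, 3.14].

### API

Orientations are given as a rotation vector (axis times angle).
In Python, from cell import arm gives the robot as it stands. The module is installed in compiled form; this text tells all that it offers.
- The arm moves only by the shell command python3 -m creep 'ROWS' [OPENING] [FORCE]. ROWS is JSON, a list of rows, each a list of 6 numbers: the shift along the tool's x, y, z scaled (see below), then the turn, a rotation vector about the tool's x, y, z scaled (see below). A call has 1 to 20 rows; each row shifts and turns the commanded pose from where the row before left it, along the tool's axes as they then stand; what a row does not reach is not made up. The controller multiplies each number of a shift by 0.4 m and each number of a turn by 120 degrees. A row lasts 1/12 s, in which the tool goes at most 41.7 mm and 7.16 degrees, less where a joint would pass 70% of its speed; a pose out of reach is approached as far as the arm can. A call with a number of a shift or a turn outside -1 to 1 is refused whole. A call with a gripper value outside its range is refused whole. OPENING is the closure, from -1 (fully open) to 1 (shut), set as the call begins (- or left out, the last holds). The fingers move at their own pace and stop on an object; FORCE is the grip in N (left out, the last holds). Time passes only in rows, so rows that do not move let the fingers close. It gives the time, the measured TCP pose, the force, the opening and the grip force at its end, in the units of the state.
- arm.observe(): the state, without advancing time (a new reading comes with each control period).
- arm.get_image(name): name is "scene" or "top"; returns a dict with "frame" (384x512x3 uint8, red, green, blue), "intrinsics" (3x3 intrinsics, pixels), "rvec" (rotation vector, rad) and "tvec" (3), from world to camera coordinates, as OpenCV has them. Camera axes: x right, y down, z forward; pixel columns grow to the right and rows downward; lengths in m; the calibration is good to about 2 mm. A picture is of the moment at which its call begins. There is no depth.
- arm.sign_off(): hands the job in; it is judged then, once.
The state is a dict: "clock": time; "joints": joint angles; "dq": joint speeds; "joint_efforts": joint torques, N m; "position": TCP position; "ee_rot": TCP orientation; "force": force on the tool from outside, world axes, zero at the start; "ft_torque": the same for the moment, N m; "width": opening from 0.0 (shut) to 1.0 (fully open); "gripper_force": force on a finger pad.
Only numpy, scipy, OpenCV 4.12 (cv2) and the standard library are available. Lean on these libraries where they do the work, as an engineer would, in place of code of your own. Each camera call takes 0.05 s, during which the arm holds its last target. There are 200 camera calls.

## Working session

There is one attempt and no reset: what is moved stays moved. The work goes in short steps, Python scripts to look and compute and a shell command to move; the robot and the scene stay as the last step left them, time stands still between calls to the robot, and variables do not carry over. Pictures are saved under pics/ and viewed, at most 10 in all, crops included, and the job is handed in when it is done.

```bash
mkdir -p pics; cat > h.py <<'E'
import numpy as np,cv2,pickle
from scipy.spatial.transform import Rotation as R
from cell import arm
def snap(n,f):
    d=arm.get_image(n); pickle.dump(d,open(f'pics/{f}.pkl','wb')); cv2.imwrite(f'pics/{f}.png',d['frame'][:,:,::-1]); return d
def load(f): return pickle.load(open(f'pics/{f}.pkl','rb'))
def ray(d,uv):
    M=cv2.Rodrigues(np.array(d['rvec'],float))[0]; t=np.array(d['tvec'],float).ravel()
    c=-M.T@t; v=M.T@np.linalg.inv(d['intrinsics'])@np.array([uv[0],uv[1],1.]); return c,v
def onz(d,uv,z):
    c,v=ray(d,uv); return c+v*(z-c[2])/v[2]
def proj(d,P):
    return cv2.projectPoints(np.array(P,float).reshape(-1,3),np.array(d['rvec'],float),np.array(d['tvec'],float),np.array(d['intrinsics'],float),None)[0].reshape(-1,2)
E
python3 - <<'E'
from h import *
a=snap('scene','s0');b=snap('top','t0')
for d in(a,b): print(ray(d,(256,192)),np.array(d['intrinsics']).tolist())
s=arm.observe();print(s,arm.grip_point_offset,R.from_rotvec(s['ee_rot']).as_matrix())
cv2.imwrite('pics/both.png',cv2.resize(np.hstack([a['frame'],b['frame']])[:,:,::-1],(800,300)))
E
```

```text
(array([0.12903322, 0.8475974 , 0.93138939]), array([ 0.37815682, -0.71379853, -0.58963272])) [[470.64556586885914, 0.0, 261.69387141637145], [0.0, 470.64556586885914, 194.6334983376224], [0.0, 0.0, 1.0]]
(array([ 0.32585392, -0.14757986,  1.41703447]), array([ 0.21791626,  0.01608309, -0.97584522])) [[451.78036794320906, 0.0, 256.28917082656864], [0.0, 451.78036794320906, 189.99753335674743], [0.0, 0.0, 1.0]]
{'clock': 0.1, 'joints': array([ 1.19940809,  0.43515117,  0.0249858 ,  1.57397728, -0.01159205,
        1.13396429, -0.07508313]), 'dq': array([-1.67587216e-03, -1.95496818e-03,  1.60132989e-03, -3.83299743e-03,
        7.51155951e-04, -9.82611978e-05, -8.12627713e-05]), 'joint_efforts': array([ 3.55685013e-03, -6.69127464e+01,  9.88464430e-01, -3.15149403e+01,
       -6.04372378e-02,  3.74256622e-02,  1.54255480e-05]), 'position': array([ 0.16580434, -0.60215935,  0.22603605]), 'ee_rot': array([-3.11197052e+00, -4.20671878e-01,  4.96012909e-04]), 'force': array([-0.0238054 ,  0.43875275, -0.71176008]), 'ft_torque': array([-0.05150292, -0.03847362, -0.02293946]), 'gripper_force': 0.0, 'width': 0.9999489525125339} 0.0188 [[ 9.64109288e-01  2.65505256e-01 -4.89602066e-04]
 [ 2.65505673e-01 -9.64108469e-01  1.26369710e-03]
 [-1.36511276e-04 -1.34833424e-03 -9.99999082e-01]]
```

View pics/s0.png

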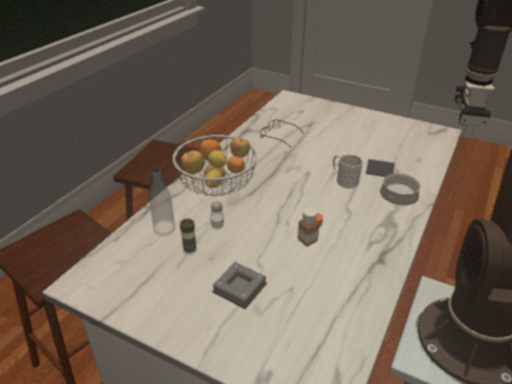

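View pics/t0.png

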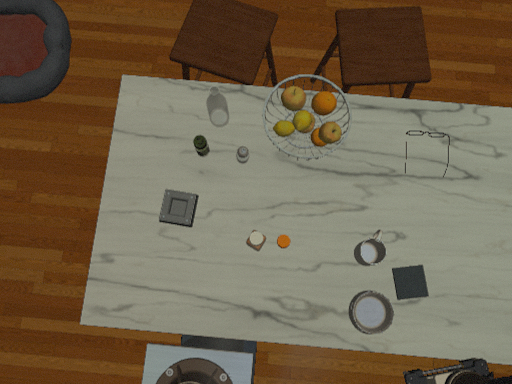

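Scene view: the amber bottle with white cap is at (309,228), the base at (240,285), the spice jar at (188,236), the salt shaker at (217,214) and the mug at (349,170). Top view: the cap is at (257,239), an orange cap look-alike at (284,241) and the base at (178,208). The white cap on the amber bottle is the one described; I'll confirm it in a crop.

```bash
python3 - <<'E'
from h import *
t=load('t0');s=load('s0')
f=t['frame'];g=s['frame']
A=cv2.resize(f[215:265,235:300],None,fx=6,fy=6,interpolation=cv2.INTER_CUBIC)
B=cv2.resize(f[180:235,150:207],None,fx=6,fy=6,interpolation=cv2.INTER_CUBIC)
C=cv2.resize(g[200:250,290:330],None,fx=6,fy=6,interpolation=cv2.INTER_CUBIC)
W=np.zeros((640,760,3),np.uint8);W[:300,:390]=A;W[:330,400:742]=B;W[340:640,:240]=C
cv2.imwrite('pics/c0.png',cv2.resize(W[:,:,::-1],(712,600)))
hsv=cv2.cvtColor(f,cv2.COLOR_RGB2HSV)
print(hsv[225:256:3,245:272:3].tolist().__str__()[:0])
# base: dark grey region
m=((hsv[...,2]<125)&(hsv[...,1]<70)).astype(np.uint8);m2=np.zeros_like(m);m2[180:235,150:207]=m[180:235,150:207]
c=max(cv2.findContours(m2,0,2)[0],key=cv2.contourArea);r=cv2.minAreaRect(c);print('base',r,cv2.boxPoints(r).tolist())
for z in(0.0,0.005,.035):print(z,onz(t,r[0],z),[onz(t,p,z)[:2].round(4).tolist() for p in cv2.boxPoints(r)])
print('captop guess',onz(t,(257,238.5),.111),'orange',onz(t,(284,241),.03))
for y in range(228,253):print(y,' '.join('%3d/%3d'%(f[y,x,0],f[y,x,2]) for x in range(245,269)))
E
```

```text
base ((178.23077392578125, 207.8461456298828), (34.90867233276367, 34.90867233276367), 11.309932708740234) [[157.6923065185547, 221.5384521484375], [164.53846740722656, 187.30767822265625], [198.7692413330078, 194.15383911132812], [191.92308044433594, 228.38461303710938]]
0.0 [0.56824709 0.11788461 0.        ] [[0.5186, 0.1769], [0.631, 0.1704], [0.6186, 0.058], [0.5068, 0.0665]]
0.005 [0.56739181 0.11694792 0.005     ] [[0.518, 0.1758], [0.6299, 0.1692], [0.6175, 0.0573], [0.5062, 0.0657]]
0.035 [0.56226011 0.11132778 0.035     ] [[0.5139, 0.1689], [0.6234, 0.1625], [0.6113, 0.0529], [0.5023, 0.0612]]
captop guess [ 0.4804066  -0.14135656  0.111     ] orange [ 0.4898328  -0.22423621  0.03      ]
228 145/130 145/127 147/130 147/130 150/133 145/126 145/130 144/131 149/130 149/132 145/130 147/132 145/129 147/132 145/128 146/131 146/130 143/126 143/128 144/128 148/134 147/129 146/131 143/128
229 148/133 142/125 146/130 145/131 146/130 145/128 146/131 146/131 131/117 135/113 139/122 145/131 145/128 146/131 145/129 146/131 147/132 145/129 146/130 144/126 147/131 146/130 145/129 144/126
23
[... 3805 characters left out ...]
  83/ 70  70/ 55  86/ 56  91/ 57  83/ 64 121/109 150/136 147/132 146/130 149/130 146/128 146/130 147/130 145/130
250 145/127 143/126 149/134 142/130 151/135 146/130 145/129 150/132 146/130 136/120 120/105 103/ 91  76/ 62  81/ 65 104/ 89 144/128 151/133 142/129 143/128 149/133 143/128 147/130 149/131 146/131
251 145/129 142/130 146/130 147/128 145/130 149/130 146/130 147/131 149/131 148/132 149/134 138/123 122/110 124/108 138/121 149/135 147/130 146/130 147/128 144/130 146/132 147/132 146/130 145/131
252 144/128 149/132 147/130 145/132 145/129 148/132 148/131 145/130 148/131 147/131 149/132 150/133 150/133 148/129 152/133 146/129 143/127 147/129 147/133 148/134 146/131 145/129 147/130 146/129
```

View pics/c0.png

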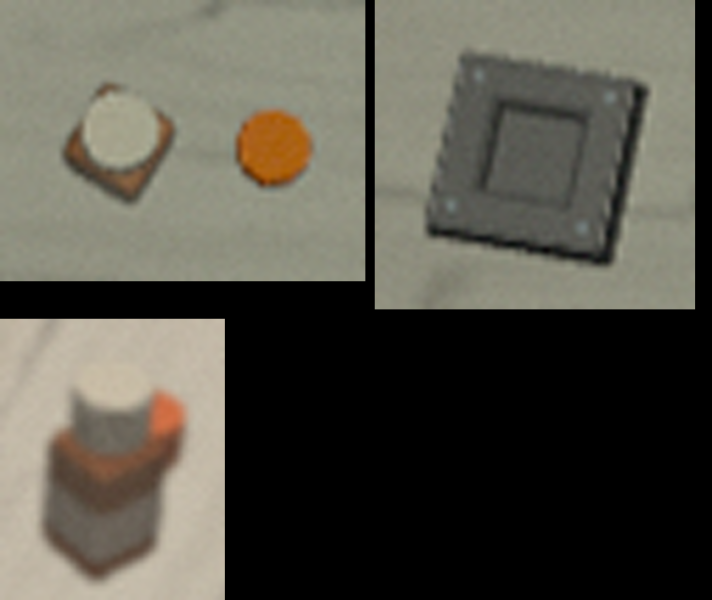

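The crop confirms it: the white cap sits on the amber square bottle (the cap beside it is orange, so a look-alike). The base shows a clean pocket and four screws.

```bash
python3 - <<'E'
from h import *
t=load('t0');s=load('s0');f=t['frame'].astype(float);k=8
up=lambda im,x0,x1,y0,y1:cv2.GaussianBlur(cv2.resize(im[y0:y1,x0:x1].astype(np.float32),None,fx=k,fy=k,interpolation=cv2.INTER_CUBIC),(5,5),0)
px=lambda p,x0,y0:((np.array(p)+.5)/k-.5)+[x0,y0]
# cap top
U=up(f,240,275,222,258);m=(U[...,0]>154).astype(np.uint8)
c=max(cv2.findContours(m,0,1)[0],key=cv2.contourArea);M=cv2.moments(c);u=px([M['m10']/M['m00'],M['m01']/M['m00']],240,222)
print('cap',u,onz(t,u,.111),'diam px',2*np.sqrt(M['m00']/np.pi)/k, 'expected',41e-3*451.8/1.306)
# silhouette of bottle: differs from floor
m=((abs(U[...,2]-129)>18)|(U[...,0]>154)).astype(np.uint8)
m=cv2.morphologyEx(m,3,np.ones((9,9)))
c=max(cv2.findContours(m,0,1)[0],key=cv2.contourArea);P=px(c[:,0],240,222)
def line(a,b,z,name):
    a,b=np.array(a,float),np.array(b,float);d=(b-a)/np.linalg.norm(b-a);n=np.array([-d[1],d[0]])
    s_=(P-a)@d;q=P[(abs((P-a)@n)<1.8)&(s_>1.2)&(s_<np.linalg.norm(b-a)-1.2)]
    w=np.array([onz(t,p,z)[:2] for p in q]).astype(np.float32);v=cv2.fitLine(w,2,0,.01,.01).ravel()
    print(name,len(q),'ang',np.degrees(np.arctan2(v[1],v[0]))%90,'dist to cap axis',abs((cap[:2]-v[2:])@[-v[1],v[0]]))
cap=onz(t,u,.111)
line((253.5,229.5),(265.7,238),.075,'UR');line((265.7,238),(259,250.5),.04,'R');line((246,242),(257.5,251),.003,'BL');line((246,240),(253,229.5),.06,'UL')
# base
x0,x1,y0,y1=155,203,184,232
U=up(f,x0,x1,y0,y1).mean(2);
for lo in (55,65,75):
    m=((U>lo)&(U<118)).astype(np.uint8)
    m=cv2.morphologyEx(m,2,np.ones((13,13)));c=max(cv2.findContours(m,0,2)[0],key=cv2.contourArea);r=cv2.minAreaRect(c)
    w=np.array([onz(t,px(p,x0,y0),.03)[:2] for p in cv2.boxPoints(r)]);e=np.diff(w,axis=0)
    print('top',lo,w.mean(0),np.linalg.norm(e,axis=1),np.degrees(np.arctan2(e[:,1],e[:,0]))%90)
# screws: local maxima near guesses
S=[]
for g in[(480,75),(610,97),(582,229),(452,205)]:
    q=np.array([(g[0]/.9368-400)/6+150,g[1]/.9368/6+180]);i=((q-[x0,y0])*k).astype(int)
    w=U[i[1]-14:i[1]+15,i[0]-14:i[0]+15];w=np.clip(w-np.percentile(w,75),0,None)
    yy,xx=np.mgrid[-14:15,-14:15];S.append(onz(t,px(i+[(w*xx).sum()/w.sum(),(w*yy).sum()/w.sum()],x0,y0),.03)[:2])
S=np.array(S);e=np.diff(np.vstack([S,S[:1]]),axis=0);print('screws',S.mean(0),np.linalg.norm(e,axis=1),np.degrees(np.arctan2(e[:,1],e[:,0]))%90)
b=S.mean(0)
print('reproj in scene: cap top',proj(s,cap),'base top',proj(s,[*b,.03]))
g=s['frame'][200:250,290:330].astype(float)
G=cv2.resize(s['frame'][262:310,208:272],None,fx=6,fy=6,interpolation=cv2.INTER_CUBIC);C=cv2.resize(s['frame'][200:250,290:330],None,fx=6,fy=6,interpolation=cv2.INTER_CUBIC)
for im,(ox,oy),pp in((G,(208,262),[[*b,.03]]+[[*q,.03] for q in S]),(C,(290,200),[cap,[cap[0],cap[1],.081]])):
    for q in proj(s,pp): cv2.circle(im,tuple(((q-[ox,oy]+.5)*6).astype(int)),3,(255,0,0),-1)
W=np.zeros((300,640,3),np.uint8);W[:288,:384]=G;W[:,390:630]=C;cv2.imwrite('pics/c1.png',W[:,:,::-1])
E
```

```text
cap [255.94145899 237.49567823] [ 0.48302964 -0.13804293  0.111     ] diam px 12.556387438288484 expected 14.183614088820827
UR 99 ang 65.134674 dist to cap axis 0.022271994829425663
R 96 ang 66.06273 dist to cap axis 0.025303861974308922
BL 79 ang 62.272182 dist to cap axis 0.02362597318854951
UL 78 ang 62.941864 dist to cap axis 0.023955803031226852
top 55 [0.56767122 0.11658183] [0.10300641 0.10625752 0.10265495] [87.58689927 84.61032985 86.64044679]
top 65 [0.56797403 0.11683662] [0.10210633 0.10597523 0.10176475] [87.79099207 84.8165994  86.84662492]
top 75 [0.56844462 0.11704209] [0.10120316 0.1055167  0.10086595] [87.79099264 84.81659964 86.85071326]
screws [0.5674837 0.1158559] [0.07475224 0.07468301 0.07408145 0.07435701] [85.61930761 85.15818194 85.36901276 85.67359027]
reproj in scene: cap top [[308.75362436 210.63391593]] base top [[238.13447556 278.99741913]]
```

View pics/c1.png

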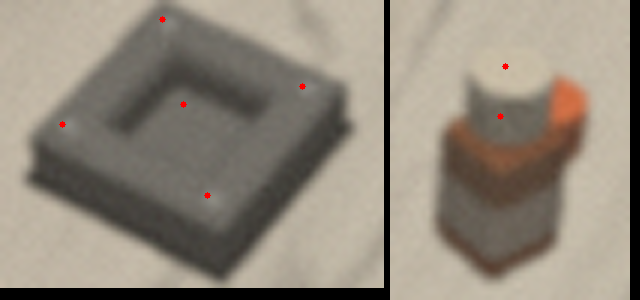

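Estimates: cap axis (0.482, -0.1385), bottle yaw 64° mod 90; base centre (0.5665, 0.1155), yaw 85.5° mod 90. The heights and sizes fit what was given (screw square 74.5 mm, bottle faces 23 mm from the axis). The plan is to grip the round cap once, at a yaw that leaves the last joint free for the twist, and do the whole job with that grip.

```bash
python3 -m creep '[[0,0,0,0,0,-0.05],[0,0,0,0,0,-0.05],[0,0,0,0,0,-0.05],[0,0,0,0,0,-0.05],[0,0,0,0,0,-0.05],[0.06,-0.011,0.0,0,0,0],[0.06,-0.011,0.0,0,0,0],[0.06,-0.011,0.0,0,0,0],[0.06,-0.011,0.0,0,0,0],[0.06,-0.011,0.0,0,0,0],[0.06,-0.011,0.0,0,0,0],[0.06,-0.011,0.0,0,0,0],[0.06,-0.011,0.0,0,0,0],[0.06,-0.011,0.0,0,0,0],[0.06,-0.011,0.0,0,0,0],[0.06,-0.011,0.0,0,0,0],[0.06,-0.011,0.0,0,0,0],[0.06,-0.011,0.0,0,0,0],[0.06,-0.011,0.0,0,0,0],[0.06,-0.011,0.0,0,0,0]]' -1
cat > g.py <<'E'
import sys
from h import *
s=arm.observe();M=R.from_rotvec(s['ee_rot']).as_matrix();p=s['position']
print('t',s['clock'],'p',p.round(4),'yaw',np.degrees(np.arctan2(M[1,0],M[0,0])).round(2),'z',M[:,2].round(4),'j',s['joints'].round(2),'F',s['force'].round(1),'w',round(s['width'],3),'gf',s['gripper_force'])
if len(sys.argv)>3: print('units',(M.T@(np.array(sys.argv[1:4],float)-p)/.4).round(4))
E
python3 g.py .482 -.1385 .14
```

```text
clock: 1.77
position: [0.372, -0.2987, 0.2265]
ee_rot: [-2.898, -1.212, 0.001]
force: [-0.1, -0.1, -0.1]
width: 0.999
gripper_force: 0.0
t 1.7667 p [ 0.372  -0.2987  0.2265] yaw 45.4 z [-5.e-04  2.e-04 -1.e+00] j [ 0.8   0.21 -0.27  1.9   0.07  1.03 -0.29] F [-0.1 -0.1 -0.1] w 0.999 gf 0.0
units [ 0.4783 -0.0854  0.2162]
```

```bash
python3 -m creep '[[0.048,-0.0085,0.01,0,0,0],[0.048,-0.0085,0.01,0,0,0],[0.048,-0.0085,0.01,0,0,0],[0.048,-0.0085,0.01,0,0,0],[0.048,-0.0085,0.01,0,0,0],[0.048,-0.0085,0.01,0,0,0],[0.048,-0.0085,0.01,0,0,0],[0.048,-0.0085,0.01,0,0,0],[0.048,-0.0085,0.01,0,0,0],[0.048,-0.0085,0.01,0,0,0],[0,0,0.038,0,0,0],[0,0,0.038,0,0,0],[0,0,0.038,0,0,0],[0,0,0,0,0,0],[0,0,0,0,0,0]]'
python3 g.py .482 -.1385 .084
python3 - <<'E'
from h import *
s=snap('scene','s1');t=snap('top','t1')
p=arm.observe()['position']
A=s['frame'][160:260,260:360].copy();A=cv2.resize(A,None,fx=6,fy=6,interpolation=cv2.INTER_CUBIC)
for q in proj(s,[p,[p[0],p[1],.111]]): cv2.circle(A,tuple(((q-[260,160]+.5)*6).astype(int)),3,(255,0,0),-1)
cv2.imwrite('pics/c2.png',A[:,:,::-1])
E
```

```text
clock: 3.02
position: [0.4817, -0.1392, 0.1406]
ee_rot: [-2.897, -1.212, 0.003]
force: [0.2, 0.6, 1.0]
width: 1.003
gripper_force: 0.0
t 3.0167 p [ 0.4817 -0.1392  0.1406] yaw 45.4 z [-2.1e-03  5.0e-04 -1.0e+00] j [ 0.46  0.36 -0.36  1.95  0.17  0.86 -0.77] F [0.2 0.6 1. ] w 1.003 gf 0.0
units [ 0.002  -0.0004  0.1415]
```

View pics/c2.png

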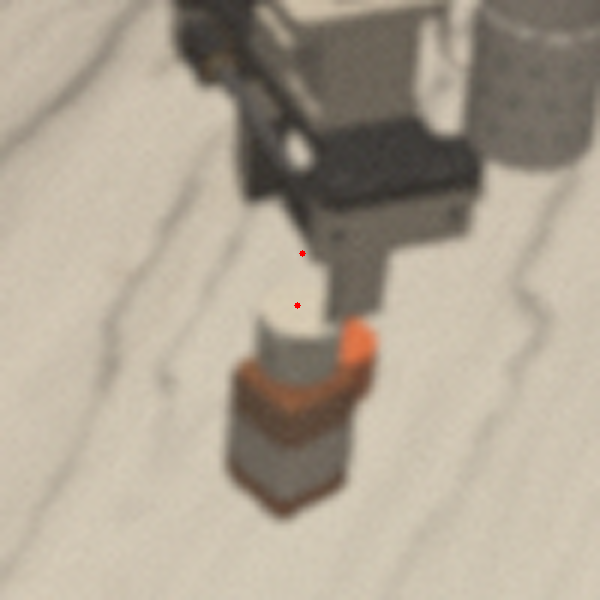

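The fingers straddle the white cap, with the axis dot (297,305) on the cap's top. Next I go down and grip it.

```bash
python3 -m creep '[[0,0,0.028,0,0,0],[0,0,0.028,0,0,0],[0,0,0.028,0,0,0],[0,0,0.028,0,0,0],[0,0,0.027,0,0,0],[0,0,0,0,0,0],[0,0,0,0,0,0]]'; python3 g.py .482 -.1385 .085
python3 -m creep '[[0,0,0,0,0,0],[0,0,0,0,0,0],[0,0,0,0,0,0],[0,0,0,0,0,0],[0,0,0,0,0,0],[0,0,0,0,0,0],[0,0,0,0,0,0],[0,0,0,0,0,0],[0,0,0,0,0,0],[0,0,0,0,0,0]]' 1 50; python3 g.py
```

```text
clock: 3.7
position: [0.4824, -0.1394, 0.0857]
ee_rot: [-2.898, -1.212, 0.0]
force: [0.5, -0.0, 0.9]
width: 1.002
gripper_force: 0.0
t 3.7 p [ 0.4824 -0.1394  0.0857] yaw 45.39 z [-3.e-04  1.e-04 -1.e+00] j [ 0.43  0.44 -0.34  2.01  0.21  0.73 -0.81] F [ 0.5 -0.   0.9] w 1.002 gf 0.0
units [ 0.0009 -0.0022  0.0017]
clock: 4.53
position: [0.4823, -0.1393, 0.0855]
ee_rot: [-2.898, -1.212, 0.0]
force: [-0.3, 0.7, -0.5]
width: 0.434
gripper_force: 49.9
t 4.5333 p [ 0.4823 -0.1393  0.0855] yaw 45.4 z [-1.e-04  0.e+00 -1.e+00] j [ 0.43  0.44 -0.34  2.01  0.21  0.73 -0.81] F [-0.3  0.7 -0.5] w 0.434 gf 49.900707640335895
```

```bash
python3 -m creep '[[0,0,-0.02,0,0,0],[0,0,-0.03,0,0,0],[0,0,-0.03,0,0,0],[0,0,-0.03,0,0,0],[0,0,-0.03,0,0,0],[0,0,-0.03,0,0,-0.02],[0,0,0,0,0,-0.04],[0,0,0,0,0,-0.04],[0,0,0,0,0,-0.04],[0,0,0,0,0,-0.04],[0,0,0,0,0,0],[0,0,0,0,0,0]]'; python3 g.py .5665 .1155 .155
python3 - <<'E'
from h import *
s=snap('scene','s2');t=snap('top','t2')
p=arm.observe()['position']
A=cv2.resize(s['frame'][140:260,240:360],None,fx=4,fy=4,interpolation=cv2.INTER_CUBIC)
x,y=proj(t,p)[0].astype(int);B=cv2.resize(t['frame'][y-35:y+65,x-37:x+38],None,fx=4,fy=4,interpolation=cv2.INTER_CUBIC)
W=np.zeros((480,790,3),np.uint8);W[:480,:480]=A;W[:400,485:785]=B;cv2.imwrite('pics/c3.png',W[:,:,::-1]);print(x,y)
E
```

```text
clock: 5.53
position: [0.4822, -0.1394, 0.1538]
ee_rot: [-2.622, -1.73, 0.0]
force: [-0.1, 0.9, -2.5]
width: 0.433
gripper_force: 49.9
t 5.5333 p [ 0.4822 -0.1394  0.1538] yaw 66.84 z [-1.e-04  1.e-04 -1.e+00] j [ 0.53  0.36 -0.45  1.93  0.2   0.89 -0.42] F [-0.1  0.9 -2.5] w 0.433 gf 49.89313986618072
units [ 0.6688 -0.057  -0.0031]
256 235
```

View pics/c3.png

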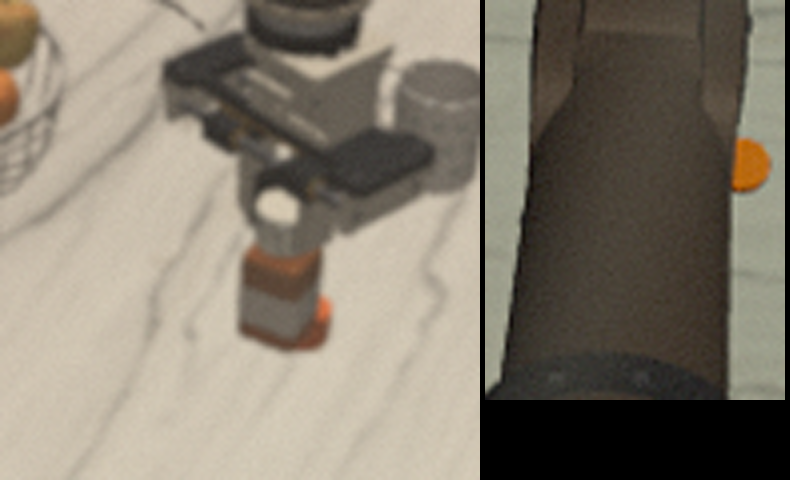

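The bottle hangs upright in the grip at scene crop (285,300). I'll carry it over the base.

```bash
python3 -m creep '[[0.024,-0.002,0,0,0,0],[0.048,-0.0041,0,0,0,0],[0.048,-0.0041,0,0,0,0],[0.048,-0.0041,0,0,0,0],[0.048,-0.0041,0,0,0,0],[0.048,-0.0041,0,0,0,0],[0.048,-0.0041,0,0,0,0],[0.048,-0.0041,0,0,0,0],[0.048,-0.0041,0,0,0,0],[0.048,-0.0041,0,0,0,0],[0.048,-0.0041,0,0,0,0],[0.048,-0.0041,0,0,0,0],[0.048,-0.0041,0,0,0,0],[0.048,-0.0041,0,0,0,0],[0.024,-0.002,0.02,0,0,0],[0,0,0.02,0,0,0],[0,0,0.01,0,0,0],[0,0,0,0,0,0],[0,0,0,0,0,0],[0,0,0,0,0,0]]'; python3 g.py .5665 .1155 .125
python3 - <<'E'
from h import *
s=snap('scene','s3')
b=[.5665,.1155]; p=arm.observe()['position'];z=p[2]-.0855;a=np.radians(85.5)
A=cv2.resize(s['frame'][190:315,190:290],None,fx=4.8,fy=4.8,interpolation=cv2.INTER_CUBIC)
D=lambda q,c:cv2.circle(A,tuple(((q-[190,190]+.5)*4.8).astype(int)),2,c,-1)
for i in range(4):
    th=a+np.pi/4+i*np.pi/2;u=np.array([np.cos(th),np.sin(th)])*np.sqrt(.5)
    D(proj(s,[*(p[:2]+u*.046),z+.075])[0],(255,0,0));D(proj(s,[*(p[:2]+u*.046),z+.003])[0],(255,0,0));D(proj(s,[*(np.array(b)+u*.049),.03])[0],(0,255,0))
cv2.imwrite('pics/c4.png',A[:,:,::-1])
E
```

```text
clock: 7.3
position: [0.5663, 0.1158, 0.1335]
ee_rot: [2.621, 1.731, -0.001]
force: [-0.0, 0.1, -1.4]
width: 0.43
gripper_force: 49.9
t 7.3 p [0.5663 0.1158 0.1335] yaw 66.9 z [-2.e-04 -6.e-04 -1.e+00] j [ 0.04  0.5  -0.47  1.77  0.27  0.94 -0.95] F [-0.   0.1 -1.4] w 0.43 gf 49.8936640372267
units [-0.0004  0.0008  0.0213]
```

View pics/c4.png

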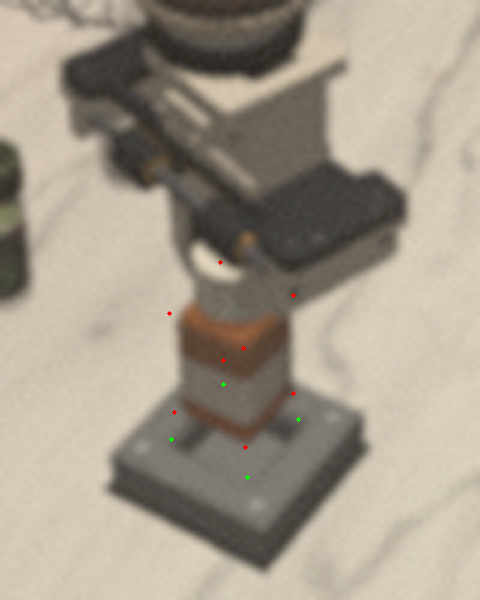

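The bottle hangs square to the pocket: its foot corner at (243,438) sits inside the pocket outline and its edges run parallel to the block's. Now a slow descent, watching the force.

```bash
python3 -m creep '[[0,0,0.012,0,0,0],[0,0,0.012,0,0,0],[0,0,0.012,0,0,0],[0,0,0.008,0,0,0],[0,0,0.006,0,0,0],[0,0,0.006,0,0,0],[0,0,0,0,0,0]]'; python3 g.py .5665 .1155 .0935
python3 -m creep '[[0,0,0.006,0,0,0],[0,0,0.006,0,0,0],[0,0,0.006,0,0,0],[0,0,0.006,0,0,0],[0,0,0,0,0,0]]'; python3 g.py .5665 .1155 .0935
```

```text
clock: 7.93
position: [0.566, 0.117, 0.1105]
ee_rot: [-2.619, -1.734, 0.001]
force: [0.7, 0.3, -2.1]
width: 0.43
gripper_force: 49.9
t 7.9333 p [0.566  0.117  0.1105] yaw 67.0 z [-8.e-04 -2.e-04 -1.e+00] j [ 0.03  0.53 -0.46  1.79  0.29  0.89 -0.96] F [ 0.7  0.3 -2.1] w 0.43 gf 49.89366784226149
units [-0.003   0.0025  0.0426]
clock: 8.35
position: [0.566, 0.1169, 0.1009]
ee_rot: [-2.62, -1.734, 0.001]
force: [-0.4, -0.4, -2.5]
width: 0.429
gripper_force: 49.9
t 8.35 p [0.566  0.1169 0.1009] yaw 66.99 z [-7.e-04 -2.e-04 -1.e+00] j [ 0.03  0.54 -0.46  1.8   0.3   0.87 -0.97] F [-0.4 -0.4 -2.5] w 0.429 gf 49.893730544135906
units [-0.0027  0.0024  0.0186]
```

```bash
python3 -m creep '[[0,0,0.006,0,0,0],[0,0,0.006,0,0,0],[0,0,0.004,0,0,0],[0,0,0,0,0,0],[0,0,0,0,0,0]]'; python3 g.py .5665 .1155 .0935
python3 -m creep '[[0,0,0.003,0,0,0],[0,0,0.002,0,0,0],[0,0,0,0,0,0],[0,0,0,0,0,0]]'; python3 g.py .5665 .1155 .0935
```

```text
clock: 8.77
position: [0.5662, 0.117, 0.095]
ee_rot: [-2.62, -1.734, 0.0]
force: [0.7, 0.5, -2.1]
width: 0.434
gripper_force: 49.9
t 8.7667 p [0.5662 0.117  0.095 ] yaw 67.0 z [-2.e-04 -1.e-04 -1.e+00] j [ 0.02  0.55 -0.45  1.81  0.31  0.86 -0.98] F [ 0.7  0.5 -2.1] w 0.434 gf 49.89371074712835
units [-0.0033  0.0021  0.0038]
clock: 9.1
position: [0.5665, 0.1172, 0.0935]
ee_rot: [2.62, 1.734, 0.001]
force: [-0.8, 0.3, 1.1]
width: 0.427
gripper_force: 49.9
t 9.1 p [0.5665 0.1172 0.0935] yaw 67.0 z [ 6.e-04  2.e-04 -1.e+00] j [ 0.02  0.55 -0.45  1.81  0.31  0.85 -0.98] F [-0.8  0.3  1.1] w 0.427 gf 49.911890356452204
units [-0.004   0.0016 -0.0001]
```

Floor contact came at the expected height (the weight has gone from the wrist force). Now I press about 4.5 mm.

```bash
python3 -m creep '[[0,0,0.003,0,0,0],[0,0,0.003,0,0,0],[0,0,0.003,0,0,0],[0,0,0.002,0,0,0],[0,0,0,0,0,0],[0,0,0,0,0,0]]'; python3 g.py .5665 .1155 .089
```

```text
clock: 9.6
position: [0.5667, 0.1173, 0.0894]
ee_rot: [2.619, 1.734, 0.002]
force: [-2.2, -0.4, 7.7]
width: 0.429
gripper_force: 49.9
t 9.6 p [0.5667 0.1173 0.0894] yaw 67.0 z [ 1.1e-03  3.0e-04 -1.0e+00] j [ 0.02  0.55 -0.45  1.81  0.31  0.85 -0.98] F [-2.2 -0.4  7.7] w 0.429 gf 49.941671544802375
units [-0.0044  0.0012  0.001 ]
```

```bash
python3 -m creep '[[0,0,0.002,0,0,0],[0,0,0,0,0,0],[0,0,0,0,0,-0.04],[0,0,0,0,0,-0.04],[0,0,0,0,0,-0.04],[0,0,0,0,0,-0.04],[0,0,0,0,0,0]]'; python3 g.py
```

```text
clock: 10.18
position: [0.5669, 0.1176, 0.0888]
ee_rot: [2.288, 2.152, 0.003]
force: [-2.1, 0.4, 8.2]
width: 0.438
gripper_force: 49.9
t 10.1833 p [0.5669 0.1176 0.0888] yaw 86.51 z [ 1.5e-03  8.0e-04 -1.0e+00] j [ 0.08  0.57 -0.54  1.81  0.37  0.86 -0.69] F [-2.1  0.4  8.2] w 0.438 gf 49.94202689209487
```

```bash
python3 -m creep '[[0,0,0,0,0,-0.04],[0,0,0,0,0,-0.04],[0,0,0,0,0,-0.04],[0,0,0,0,0,-0.04],[0,0,0,0,0,-0.04],[0,0,0,0,0,-0.04],[0,0,0,0,0,-0.04],[0,0,0,0,0,-0.04],[0,0,0,0,0,-0.04],[0,0,0,0,0,-0.04],[0,0,0,0,0,-0.04],[0,0,0,0,0,-0.04],[0,0,0,0,0,0],[0,0,0,0,0,0]]'; python3 g.py
python3 - <<'E'
from h import *
s=snap('scene','s4');print(arm.observe()['ft_torque'])
cv2.imwrite('pics/c5.png',cv2.resize(s['frame'][190:315,170:310],None,fx=4.5,fy=4.5,interpolation=cv2.INTER_CUBIC)[:,:,::-1])
E
```

```text
clock: 11.35
position: [0.5667, 0.1178, 0.0887]
ee_rot: [0.975, 2.986, 0.002]
force: [-1.7, 1.2, 8.2]
width: 0.434
gripper_force: 49.9
t 11.35 p [0.5667 0.1178 0.0887] yaw 143.84 z [ 0.0011  0.0011 -1.    ] j [ 0.24  0.64 -0.79  1.79  0.55  0.94  0.15] F [-1.7  1.2  8.2] w 0.434 gf 49.943372093257494
[0.21145056 0.33984046 0.02461489]
```

View pics/c5.png

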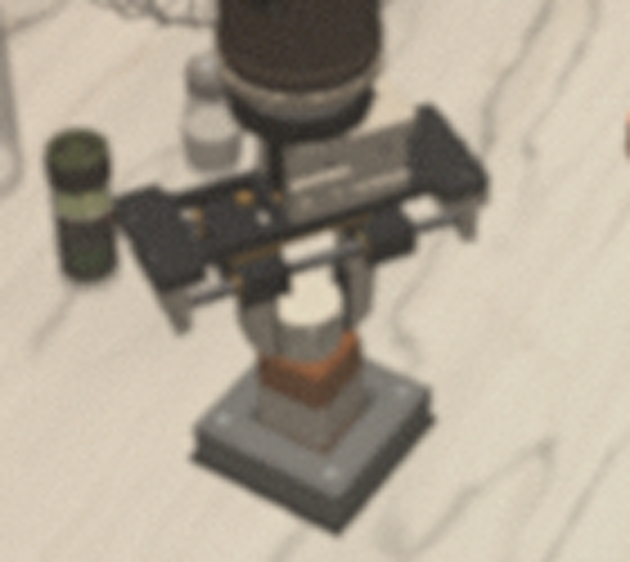

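The bottle is seated in the pocket (310,410) with the gripper turned 77° and little reaction torque. I start the lift slowly, watching the force.

```bash
python3 -m creep '[[0,0,-0.005,0,0,0],[0,0,-0.005,0,0,0],[0,0,-0.005,0,0,0],[0,0,-0.005,0,0,0],[0,0,0,0,0,0],[0,0,0,0,0,0]]'; python3 g.py
```

```text
clock: 11.9
position: [0.5664, 0.1171, 0.096]
ee_rot: [0.976, 2.986, 0.0]
force: [-0.4, 1.9, 3.1]
width: 0.433
gripper_force: 49.9
t 11.9 p [0.5664 0.1171 0.096 ] yaw 143.79 z [ 2.e-04  0.e+00 -1.e+00] j [ 0.24  0.63 -0.79  1.79  0.55  0.95  0.16] F [-0.4  1.9  3.1] w 0.433 gf 49.91656761907507
```

```bash
python3 -m creep '[[0,0,-0.008,0,0,0],[0,0,-0.008,0,0,0],[0,0,-0.01,0,0,0],[0,0,-0.015,0,0,0],[0,0,-0.02,0,0,0],[0,0,-0.02,0,0,0],[0,0,-0.02,0,0,0],[0,0,-0.02,0,0,0],[0,0,-0.02,0,0,0],[0,0,-0.02,0,0,0],[0,0,-0.01,0,0,0],[0,0,0,0,0,0],[0,0,0,0,0,0],[0,0,0,0,0,0],[0,0,0,0,0,0]]'; python3 g.py
python3 - <<'E'
from h import *
s=snap('scene','s5')
cv2.imwrite('pics/c6.png',cv2.resize(s['frame'][170:315,160:320],None,fx=4,fy=4,interpolation=cv2.INTER_CUBIC)[:,:,::-1])
E
```

```text
clock: 13.15
position: [0.566, 0.1169, 0.1638]
ee_rot: [-0.976, -2.985, 0.001]
force: [-1.0, -0.4, -0.9]
width: 0.43
gripper_force: 49.9
t 13.15 p [0.566  0.1169 0.1638] yaw 143.8 z [-9.e-04 -3.e-04 -1.e+00] j [ 0.28  0.56 -0.84  1.72  0.47  1.08  0.22] F [-1.  -0.4 -0.9] w 0.43 gf 49.9032867240021
```

View pics/c6.png

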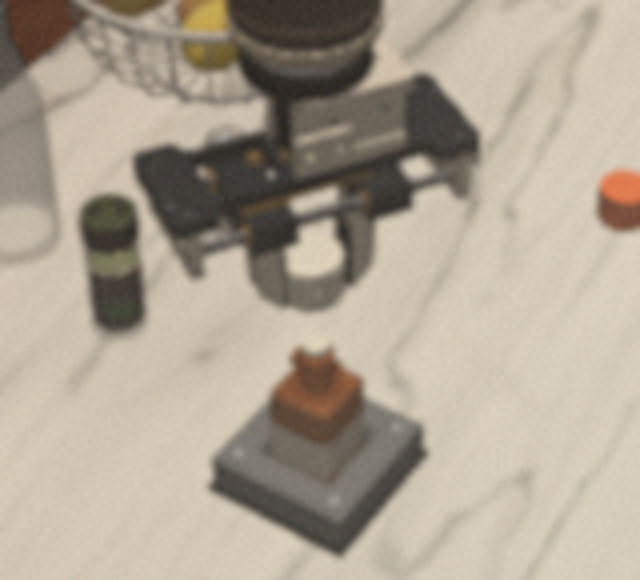

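The cap is held upright in the gripper at (315,275). The open neck with its white liner is at (315,350), and the bottle is still seated in the pocket.

```bash
python3 -c "
from cell import arm
print(arm.sign_off())"
```

```text
the job is handed in; nothing more can be done
None
```

The job is handed in (no verdict was returned): the bottle is seated in the pocket, the cap was pressed, twisted about 77° and lifted free, and the gripper still holds it upright about 5 cm above the open neck, 13 s into the 58 s allowed.

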